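# Slide the tube rack into the corner of the tray

### The arm

A 7-joint arm with a two-finger parallel gripper is mounted at the origin on the work surface. World frame = base frame: x ahead of the robot, y to its left, z up, the work surface at z = 0. Lengths are in mm, angles in rad, forces in N, time in s.
With the tool pointing down it reaches from about 425 to 875 mm from the base axis. Payload 4.7 kg.
Tool frame: the origin (TCP) lies at the very end of the fingers, on their centre line; the grasp point (between the pads) lies bot.grasp_offset behind it (bot.grasp_offset is the distance from the TCP to the grasp point, in mm); z points along the fingers, y is the line along which they close (so a half turn about z gives the same grasp; the last joint's range is limited). The gripper opens to 85 mm and grips with 20 to 120 N. Pads are 22 mm wide; open, the fingers measure 114 mm over their backs; the gripper's body (76 mm by 85 mm) begins 54 mm behind the grasp point. The pads swing forward as they close: fully open they stand 13 mm farther back than shut.
Start: joints at [-1.143, 0.321, -0.07, 1.45, 0.023, 1.371, -0.057], TCP at [261.388, 595.148, 231.349] pointing down, gripper open.
Joint ranges: [-2.86, 2.86], [-0.3, 2.09], [-1.38, 1.24], [0.06, 2.45], [-1.56, 4.7], [0.09, 2.05], [-2.69, 2.69]. Speed limits (rad/s): [2.57, 2.57, 3.14, 3.14, 3.14, 3.14, 3.14].

### API

Orientations are given as a unit quaternion [x, y, z, w].
In Python, from workcell import bot gives the robot as it stands.
- The arm moves only by the shell command python3 -m handwheel 'ROWS' [FORCE]. ROWS is JSON, a list of rows, each a list of 3 entries, a list of its own where there are three numbers: the finger opening in cm, from 0 to 8.54, then the shift along the tool's x, y, z in cm, then the turn about the tool's z in rad. A call has exactly 10 rows; each row is the pose to reach, as a shift and turn from the pose commanded when the call began, along the tool's axes at that moment; what a row does not reach only later rows make up. A row lasts 1/12 s, in which the tool goes at most 41.7 mm and 7.16 degrees, less where a joint would pass 70% of its speed; a pose out of reach is approached as far as the arm can. A call with a gripper value outside its range is refused whole. The fingers move at their own pace and stop on an object; FORCE is the grip in N (left out, the last holds). Time passes only in rows, so rows that repeat a pose let the fingers close, or fill a call up. It gives the time, the measured TCP pose, the force, the opening and the grip force at its end, in the units of the state.
- bot.get_state(): the state, without advancing time (a new reading comes with each control period).
- bot.snapshot(name): name is "side" or "top"; returns a dict with "color" (480x640x3 uint8, red, green, blue), "intrinsics" (3x3 intrinsics, pixels), "extrinsics" (4x4, takes a point from camera to world coordinates). Camera axes: x right, y down, z forward; pixel columns grow to the right and rows downward; lengths in mm; the calibration is good to about 2 mm. A picture is of the moment at which its call begins. There is no depth.
- bot.hand_in(): hands the job in; it is judged then, once.
The state is a dict: "t": time; "qpos": joint angles; "joint_velocities": joint speeds; "joint_efforts": joint torques, N m; "tool_pos": TCP position; "orientation": TCP orientation; "contact_force": force on the tool from outside, world axes, zero at the start; "torque": the same for the moment, N m; "opening": opening from 0.0 (shut) to 1.0 (fully open); "gripper_force": force on a finger pad.
Only numpy, scipy, OpenCV 4.12 (cv2) and the standard library are available. Lean on these libraries where they do the work, as an engineer would, in place of code of your own. Each camera call takes 0.05 s, during which the arm holds its last target. There are 200 camera calls.

### The job

Make room in the grey processing tray: with your fingertips, push the white tube rack along the tray's floor into the tray's far left corner (far and left as the robot sees it), until it sits square and flush against both the far wall and the left wall. The tubes in it stand open and loose, so slide it gently, never lift or tip it, and do not touch the tubes. Leave the test cassette, the dropper bottle, the timer and the hand sanitiser where they are.

Things in the scene. Friction and masses are not known exactly. Their poses are not given: they have to be found in the camera images.
- tray: grey open plastic tray, fixed, 340 (its x) by 460 (its y) by 30 mm tall, walls and floor 5 mm thick; origin at the centre of its underside: inner floor at z = +5 mm, far wall's inner face at x = +165, left wall's at y = +225 mm; a rolled rim stands 5 mm out on the outside. Turned up to 9 degrees; x points away from the robot, y to its left
- rack: loose white block, 90 (its x) by 150 (its y) by 40 mm tall, 0.3 to 0.6 kg, two rows of five holes in its top; origin at the centre of its underside, z up; stands near the middle of the tray, turned up to 20 degrees in it; in the far left corner its origin is at x = +120, y = +150 mm in the tray's frame. Sliding takes about 2 to 5 N, with up to 10 N for a moment at first touch
- tube0: open extraction tube, 13 mm across with a 17 mm collar, 50 mm tall, origin at the centre of its foot, z up; stands loose in a hole of the rack at x = 22, y = -56 mm in the rack's frame, its foot 10 mm above the rack's underside, so it rises to 60 mm
- tube1: open extraction tube, 13 mm across with a 17 mm collar, 50 mm tall, origin at the centre of its foot, z up; stands loose in a hole of the rack at x = 22, y = 0 mm in the rack's frame, its foot 10 mm above the rack's underside, so it rises to 60 mm
- tube2: open extraction tube, 13 mm across with a 17 mm collar, 50 mm tall, origin at the centre of its foot, z up; stands loose in a hole of the rack at x = -22, y = 28 mm in the rack's frame, its foot 10 mm above the rack's underside, so it rises to 60 mm
- tube3: open extraction tube, 13 mm across with a 17 mm collar, 50 mm tall, origin at the centre of its foot, z up; stands loose in a hole of the rack at x = -22, y = -28 mm in the rack's frame, its foot 10 mm above the rack's underside, so it rises to 60 mm
- cassette: loose white test cassette lying flat in the tray by its near wall, 70 mm (its x) by 21 by 6 mm, origin at the centre of its underside
- bottle: loose small white dropper bottle, 28 mm across, 68 mm tall, standing in the tray by its near wall, origin at the centre of its underside
- timer: loose lilac desk timer, 75 by 95 by 30 mm, on the desk to the left of the tray, origin at the centre of its underside
- sanitiser: loose white pump bottle, 66 mm across, 178 mm tall, spout 40 mm to its -x, on the desk to the right of the tray, origin at the centre of its underside

How it is judged:
By the outcome, as a careful person would: the job done as asked, in the order asked, and still so for the second after the job is handed in, with the robot touching nothing.
It also fails if it takes over 48 s, if anything falls off the work surface, if the arm or the gripper's body presses on something with over 40 N, if the wrist force passes 120 N, or if a joint passes its speed limit or range.

## Working session

There is one attempt and no reset: what is moved stays moved. The work goes in short steps, Python scripts to look and compute and a shell command to move; the robot and the scene stay as the last step left them, time stands still between calls to the robot, and variables do not carry over. Pictures are saved under pics/ and viewed, at most 10 in all, crops included, and the job is handed in when it is done.

```bash
mkdir -p pics; ls
python3 - <<'E'
from workcell import bot
import cv2,numpy as np
s=bot.get_state();print({k:np.round(v,3).tolist() for k,v in s.items()},bot.grasp_offset)
for n in("top","side"):
    d=bot.snapshot(n);cv2.imwrite(f"pics/{n}0.png",d["color"][:,:,::-1]);np.savez(f"{n}0.npz",**d)
    print(n,np.round(d["intrinsics"],1).tolist(),np.round(d["extrinsics"],3).tolist())
E
```

```text
pics
{'t': 0.0, 'qpos': [-1.143, 0.322, -0.07, 1.452, 0.023, 1.371, -0.057], 'joint_velocities': [-0.0, -0.002, -0.001, -0.002, 0.002, -0.001, -0.001], 'joint_efforts': [-0.0, -49.359, -0.382, -31.433, 0.013, 0.012, -0.0], 'tool_pos': [261.199, 594.618, 230.231], 'orientation': [0.205, 0.979, -0.001, -0.0], 'contact_force': [-0.185, 1.59, 0.908], 'torque': [0.006, -0.034, 0.046], 'gripper_force': 0.0, 'opening': 1.001} 18.700000000000003
top [[433.2, 0.0, 320.1], [0.0, 433.2, 246.5], [0.0, 0.0, 1.0]] [[0.002, -0.99, 0.143, 338.369], [-1.0, -0.003, -0.011, 1.746], [0.011, -0.143, -0.99, 1236.553], [0.0, 0.0, 0.0, 1.0]]
side [[620.9, 0.0, 328.0], [0.0, 620.9, 238.9], [0.0, 0.0, 1.0]] [[0.896, -0.335, 0.29, 59.242], [-0.443, -0.675, 0.59, -855.89], [-0.002, -0.657, -0.754, 1156.359], [0.0, 0.0, 0.0, 1.0]]
```

View pics/top0.png

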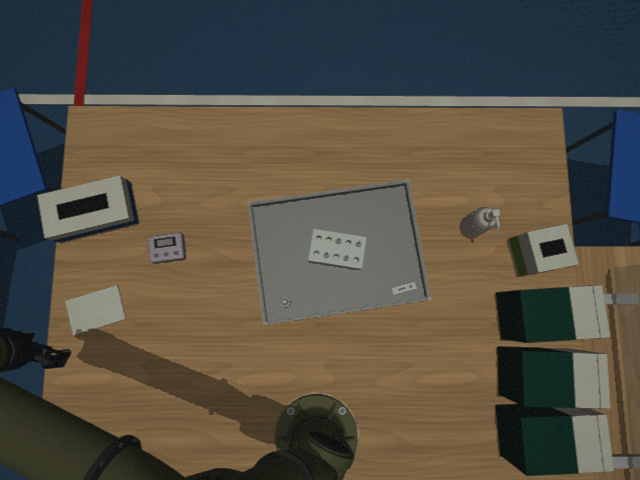

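View pics/side0.png

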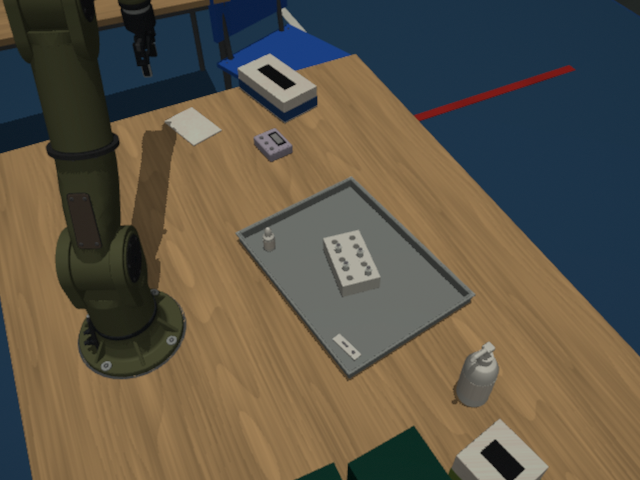

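The top view shows the tray's outer corners at about (249,203), (409,182), (430,299) and (264,324). The rack is at (337,249), the bottle at (286,302) and the cassette at (404,288). The side view shows the same layout, with the rack at (351,262). The timer and sanitiser are clear of the tray.

```bash
cat > h.py <<'E'
import numpy as np,cv2
from workcell import bot
def load(n):
    return dict(np.load(n+".npz"))
def ray(d,p):
    K,E=d["intrinsics"],d["extrinsics"]
    v=E[:3,:3]@np.linalg.solve(K,[p[0],p[1],1.]);return E[:3,3],v/np.linalg.norm(v)
def onz(d,p,z):
    o,v=ray(d,p);return o+v*(z-o[2])/v[2]
def proj(d,P):
    E=np.linalg.inv(d["extrinsics"]);q=d["intrinsics"]@(E[:3,:3]@np.array(P,float)+E[:3,3]);return q[:2]/q[2]
def tri(d1,p1,d2,p2):
    o1,v1=ray(d1,p1);o2,v2=ray(d2,p2)
    t=np.linalg.lstsq(np.c_[v1,-v2],o2-o1,rcond=None)[0]
    a,b=o1+t[0]*v1,o2+t[1]*v2;return (a+b)/2,np.linalg.norm(a-b)
def blob(d,box,thr,satmax=60):
    x0,y0,x1,y1=box;im=d["color"][y0:y1,x0:x1];hsv=cv2.cvtColor(im,cv2.COLOR_RGB2HSV)
    m=((hsv[...,2]>thr)&(hsv[...,1]<satmax)).astype(np.uint8)
    c=max(cv2.findContours(m,cv2.RETR_EXTERNAL,cv2.CHAIN_APPROX_NONE)[0],key=cv2.contourArea)
    return cv2.convexHull(c)[:,0]+[x0,y0]
E
python3 - <<'E'
from h import *
T,S=load("top0"),load("side0")
for d,b in((T,(295,215,380,285)),(S,(310,220,390,305))):
    x0,y0,x1,y1=b;c=d["color"][y0:y1,x0:x1]
    print(np.unique(cv2.cvtColor(c,cv2.COLOR_RGB2HSV)[...,2]//15*15,return_counts=True))
a=cv2.resize(T["color"][170:330,240:440],(800,640))[:600];
cv2.imwrite("pics/c_top.png",a[:,:,::-1])
cv2.imwrite("pics/c_side.png",cv2.resize(S["color"][215:305,305:425],(800,600),interpolation=cv2.INTER_CUBIC)[:,:,::-1])
# tray: low-saturation region in top
hsv=cv2.cvtColor(T["color"],cv2.COLOR_RGB2HSV);print(hsv[270,280],hsv[330,280],hsv[205,330])
m=(hsv[...,1]<50).astype(np.uint8);m[:, :235]=0;m[:,445:]=0;m[:170]=0;m[335:]=0
c=max(cv2.findContours(m,0,1)[0],key=cv2.contourArea)
h=cv2.approxPolyDP(cv2.convexHull(c),8,True)[:,0];print(h.tolist())
P=np.array([onz(T,p,30)[:2] for p in cv2.convexHull(c)[:,0]],np.float32)
print("tray rect z30",cv2.minAreaRect(P))
E
```

```text
(array([ 60,  75,  90, 105, 120, 135, 150], dtype=uint8), array([  91,   46,   89, 4099,  146,  190, 1289]))
(array([ 45,  60,  75,  90, 105, 120, 135, 150, 165], dtype=uint8), array([  11,   52,  193,  601, 4166,  140,  160,  197, 1280]))
[ 30  16 114] [ 17 117 116] [ 40  14 109]
[[408, 180], [430, 299], [263, 324], [248, 202]]
tray rect z30 ((503.4556884765625, -60.6436767578125), (348.06640625, 468.73028564453125), 8.637154579162598)
```

View pics/c_top.png

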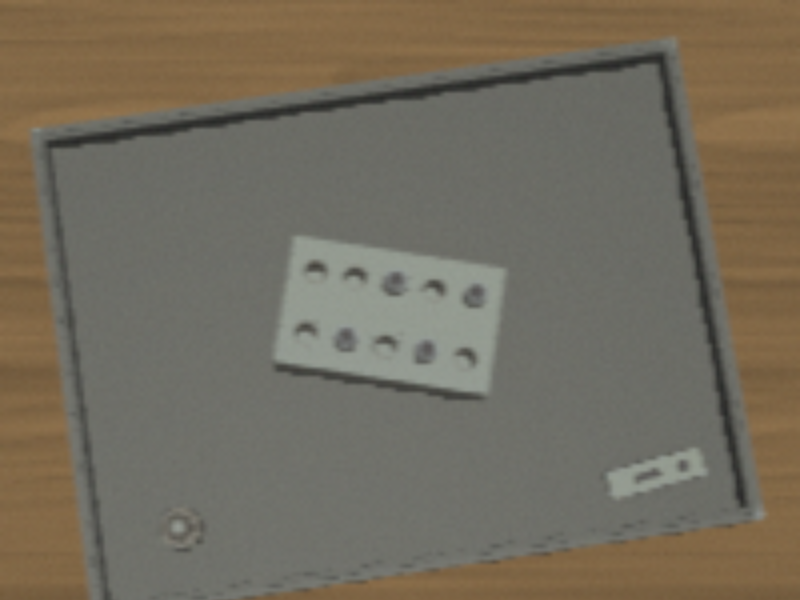

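View pics/c_side.png

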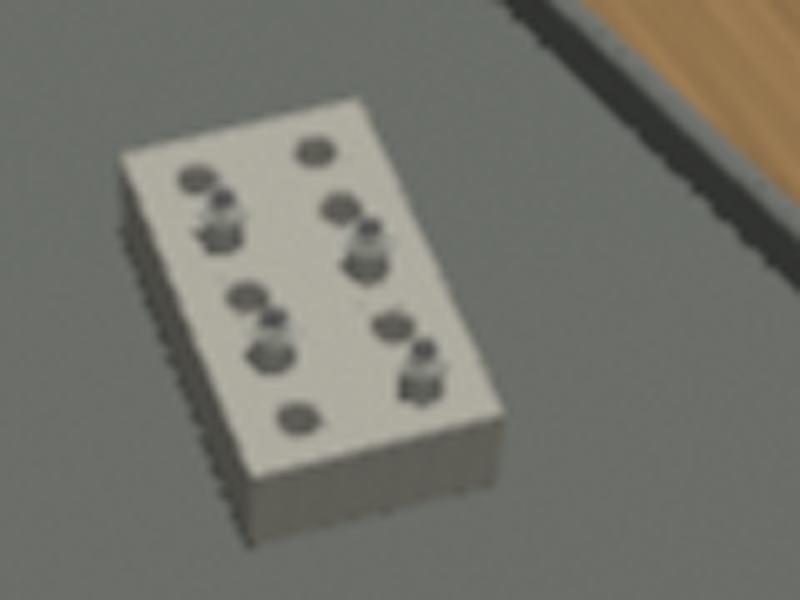

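The crops show the rack's top face cleanly. Its top-crop corners are (293,236), (507,268), (490,396) and (273,363). The tray floor between the rack and the far-left corner is free. The left end of the rack leans away, so it is turned clockwise relative to the tray.

```bash
cat >> h.py <<'E'
A=np.radians(8.64);C=np.array([503.5,-60.6]);ex=np.array([np.cos(A),np.sin(A)]);ey=np.array([-np.sin(A),np.cos(A)])
def totray(p): q=np.array(p)[:2]-C;return np.array([q@ex,q@ey])
def toworld(a,b): return C+a*ex+b*ey
def shift(xy,z,yaw_y=None,dp=None):
    "shift (cm) along tool axes from measured pose to world xy,z; turn to put tool y at world angle yaw_y deg"
    from scipy.spatial.transform import Rotation as R
    s=bot.get_state();M=R.from_quat(s["orientation"]).as_matrix()
    o=M.T@(np.r_[xy,z]-np.array(s["tool_pos"]))/10
    t=None
    if yaw_y is not None: t=-((yaw_y-np.degrees(np.arctan2(M[1,1],M[0,1]))+90)%180-90)*np.pi/180
    return np.round(o,2),None if t is None else round(t,3)
E
python3 - <<'E'
from h import *
T,S=load("top0"),load("side0")
tc=[(293,236),(507,268),(490,396),(273,363)];tc=[(x/4+240,y/4+170) for x,y in tc]
sc=[(358,97),(503,413),(255,478),(122,155)];sc=[(x/6.667+305,y/6.667+215) for x,y in sc]
for a,b in zip(tc,sc):
    P,e=tri(T,a,S,b);print(np.round(P,1),round(e,1),np.round(totray(P),1))
for d,b in((T,(295,215,380,285)),(S,(310,220,390,305))):
    P=np.array([onz(d,p,45)[:2] for p in blob(d,b,135)],np.float32);print(cv2.minAreaRect(P),totray(P.mean(0)), totray(cv2.minAreaRect(P)[0]))
# tray rim corners in side view check
for a,b in((175,235),(175,-235),(-175,-235),(-175,235)): 
    w=np.r_[toworld(a,b),30]; print(np.round(w),np.round(proj(T,w)),np.round(proj(S,w)))
for n,p in(("bottle",(286,301)),("cass",(404,288))): print(n,totray(onz(T,p,60 if n=="bottle" else 11)))
print(shift([520,150],150,98.64),toworld(-95,0))
E
```

```text
[562.6   7.2  47.1] 5.5 [68.7 58.1]
[ 539.5 -141.6   47.7] 3.5 [ 23.4 -85.5]
[ 450.9 -128.9   48.4] 5.4 [-62.2 -59.6]
[474.   20.5  46.9] 6.5 [-17.   84.6]
((506.8282165527344, -58.31299591064453), (149.6373291015625, 88.95771026611328), 81.14920806884766) [ 3.84756293 -0.51412167] [3.63401364 1.76106729]
((509.9659423828125, -57.75140380859375), (150.7567901611328, 90.72047424316406), 80.95034790039062) [10.17879239  4.16723274] [6.82049726 1.84491959]
[641. 198.  30.] [247. 202.] [350. 176.]
[ 712. -267.   30.] [409. 179.] [474. 295.]
[ 366. -319.   30.] [431. 299.] [347. 375.]
[295. 145.  30.] [263. 325.] [233. 233.]
bottle [-120.4067863   161.10894922]
cass [-132.30192908 -170.24735015]
(array([-41.57, -30.3 ,   8.09]), np.float64(-0.565)) [409.57808425 -74.87143097]
```

```bash
python3 -m handwheel '[[8.5,[-4,-3,0.8],-0.1],[8.5,[-8,-6,1.6],-0.2],[8.5,[-12,-9,2.4],-0.3],[8.5,[-16,-12,3.2],-0.4],[8.5,[-20,-15,4],-0.5],[8.5,[-25,-18,5],-0.565],[8.5,[-29,-21,6],-0.565],[8.5,[-33,-24,7],-0.565],[8.5,[-37,-27,8],-0.565],[8.5,[-41.5,-30.3,8],-0.565]]'
python3 - <<'E'
from h import *
print(shift(toworld(-82,0),130,98.64),shift(toworld(-82,0),12,98.64),bot.get_state()["tool_pos"])
E
```

```text
t: 0.93
tool_pos: [468.0, 237.8, 162.5]
orientation: [-0.076, 0.997, -0.0, -0.001]
contact_force: [0.6, 0.0, -0.2]
opening: 0.994
gripper_force: 0.0
(array([  9.19, -30.02,   3.27]), np.float64(0.001)) (array([  9.17, -30.02,  15.07]), np.float64(0.001)) [467.99092205 237.76023145 162.5060957 ]
```

```bash
python3 -m handwheel '[[8.5,[1,-3.5,0],0],[8.5,[2,-7,0.5],0],[8.5,[3,-10,1],0],[8.5,[4,-13,1],0],[8.5,[5,-15,1],0],[8.5,[5.5,-17,1],0],[8.5,[6,-18,1],0],[8.5,[6,-18,1],0],[8.5,[6,-18,1],0],[8.5,[6,-18,1],0]]'
python3 - <<'E'
from h import *
print(shift(toworld(-82,0),130,98.64),shift(toworld(-82,0),12,98.64),bot.get_state()["tool_pos"])
E
```

```text
t: 1.77
tool_pos: [436.0, 54.4, 153.5]
orientation: [-0.076, 0.997, 0.0, 0.0]
contact_force: [-0.3, -0.6, 0.2]
opening: 0.998
gripper_force: 0.0
(array([  3.28, -12.38,   2.35]), np.float64(0.002)) (array([  3.28, -12.38,  14.15]), np.float64(0.002)) [435.9528113   54.38558405 153.549488  ]
```

```bash
python3 -m handwheel '[[8.5,[1,-3,0.5],0],[8.5,[2,-6,1],0],[8.5,[2.6,-9,1.5],0],[8.5,[3.1,-11,2],0],[8.5,[3.3,-12.4,2.5],0],[8.5,[3.3,-12.4,5],0],[8.5,[3.3,-12.4,7.5],0],[8.5,[3.3,-12.4,9],0],[8.5,[3.3,-12.4,10],0],[8.5,[3.3,-12.4,10],0]]'
python3 - <<'E'
from h import *
print(shift(toworld(-82,0),11,98.64),totray(bot.get_state()["tool_pos"]))
for n in("side",):
    d=bot.snapshot(n);cv2.imwrite(f"pics/{n}1.png",cv2.resize(d["color"][180:330,250:450],(800,600))[:,:,::-1])
E
```

```text
t: 2.6
tool_pos: [420.7, -73.6, 51.6]
orientation: [-0.077, 0.997, -0.0, -0.002]
contact_force: [-0.0, 0.2, 0.9]
opening: 0.995
gripper_force: 0.0
(array([-0.2 ,  0.04,  4.06]), np.float64(0.002)) [-83.83002607  -0.38187901]
```

View pics/side1.png

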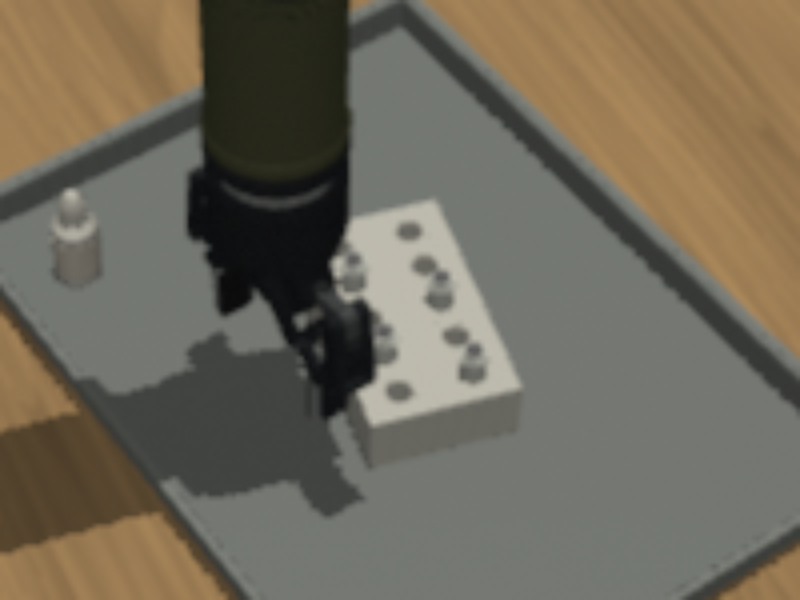

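The picture shows the open fingers just on the near side of the rack, clear of it and of the bottle. The right fingertip is near (330,405). I'll lower the fingers and then start the slow push.

```bash
python3 -m handwheel '[[8.5,[0.1,0,1],0],[8.5,[0.1,0,2],0],[8.5,[0.1,0,3],0],[8.5,[0.1,0,3.6],0],[8.5,[0.1,0,4],0],[8.5,[0.1,0,4],0],[8.5,[0,0,4],0],[8.5,[-0.3,0,4],0],[8.5,[-0.6,0,4],0],[8.5,[-0.9,0,4],0]]'
python3 - <<'E'
from h import *
print(shift(toworld(-82,0),11,98.64),totray(bot.get_state()["tool_pos"]))
E
```

```text
t: 3.48
tool_pos: [431.7, -73.2, 14.0]
orientation: [-0.076, 0.997, 0.0, 0.001]
contact_force: [0.4, -0.1, -0.6]
opening: 0.994
gripper_force: 0.0
(array([0.91, 0.17, 0.3 ]), np.float64(0.001)) [-72.91912653  -1.65386719]
```

```bash
python3 -m handwheel '[[8.5,[-0.2,0,0],0],[8.5,[-0.4,0,0],0],[8.5,[-0.6,0,0],0],[8.5,[-0.8,0,0],0],[8.5,[-1.0,0,0],0],[8.5,[-1.2,0,0],0],[8.5,[-1.4,0,0],0],[8.5,[-1.7,0,0],0],[8.5,[-2.0,0,0],0],[8.5,[-2.3,0,0],0]]'
python3 - <<'E'
from h import *
print(shift(toworld(-82,0),11,98.64),totray(bot.get_state()["tool_pos"]))
E
```

```text
t: 4.32
tool_pos: [453.9, -69.8, 13.5]
orientation: [-0.076, 0.997, -0.0, 0.0]
contact_force: [-2.7, -1.7, -0.3]
opening: 0.995
gripper_force: 1.0
(array([3.16, 0.17, 0.25]), np.float64(0.0)) [-50.4131935   -1.63768225]
```

```bash
python3 -m handwheel '[[8.5,[-0.3,0,0],0],[8.5,[-0.6,0,0],0],[8.5,[-0.9,0,0],0],[8.5,[-1.2,0,0],0],[8.5,[-1.5,0,0],0],[8.5,[-1.8,0,0],0],[8.5,[-2.1,0,0],0],[8.5,[-2.4,0,0],0],[8.5,[-2.7,0,0],0],[8.5,[-3.0,0,0],0]]'
python3 - <<'E'
from h import *
print(totray(bot.get_state()["tool_pos"]))
for n in("side",):
    d=bot.snapshot(n);cv2.imwrite(f"pics/{n}2.png",cv2.resize(d["color"][180:330,250:450],(800,600))[:,:,::-1])
E
```

```text
t: 5.15
tool_pos: [483.2, -65.2, 13.5]
orientation: [-0.076, 0.997, 0.0, -0.0]
contact_force: [-3.6, -1.6, 2.9]
opening: 0.994
gripper_force: 2.5
[-20.77062675  -1.45805025]
```

View pics/side2.png

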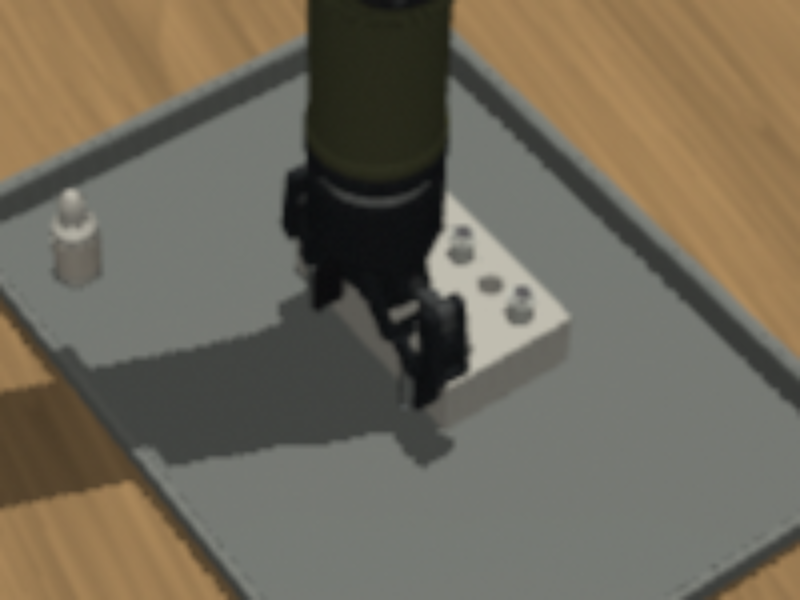

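The rack has turned square against both fingers. Its near face now runs parallel to the tray's far wall, and the right fingertip is near (420,400).

```bash
python3 -m handwheel '[[8.5,[-0.4,0,0],0],[8.5,[-0.8,0,0],0],[8.5,[-1.2,0,0],0],[8.5,[-1.6,0,0],0],[8.5,[-2.0,0,0],0],[8.5,[-2.4,0,0],0],[8.5,[-2.8,0,0],0],[8.5,[-3.2,0,0],0],[8.5,[-3.6,0,0],0],[8.5,[-4.0,0,0],0]]'
python3 -m handwheel '[[8.5,[-0.4,0,0],0],[8.5,[-0.8,0,0],0],[8.5,[-1.2,0,0],0],[8.5,[-1.6,0,0],0],[8.5,[-1.9,0,0],0],[8.5,[-2.2,0,0],0],[8.5,[-2.5,0,0],0],[8.5,[-2.7,0,0],0],[8.5,[-2.9,0,0],0],[8.5,[-3.1,0,0],0]]'
python3 - <<'E'
from h import *
print(totray(bot.get_state()["tool_pos"]))
E
```

```text
t: 6.03
tool_pos: [523.2, -59.2, 13.4]
orientation: [-0.076, 0.997, -0.0, 0.0]
contact_force: [-1.7, -0.1, -1.0]
opening: 0.994
gripper_force: 1.2
t: 6.87
tool_pos: [553.4, -54.6, 13.5]
orientation: [-0.076, 0.997, 0.0, -0.0]
contact_force: [-2.9, -0.8, -0.8]
opening: 0.992
gripper_force: 1.3
[50.2173079  -1.59027369]
```

```bash
python3 -m handwheel '[[8.5,[-0.2,0,0],0],[8.5,[-0.4,0,0],0],[8.5,[-0.5,0,0],0],[8.5,[-0.6,0,0],0],[8.5,[-0.7,0,0],0],[8.5,[-0.8,0,0],0],[8.5,[-0.9,0,0],0],[8.5,[-1.0,0,0],0],[8.5,[-1.05,0,0],0],[8.5,[-1.1,0,0],0]]'
python3 -m handwheel '[[8.5,[-0.05,0,0],0],[8.5,[-0.1,0,0],0],[8.5,[-0.15,0,0],0],[8.5,[-0.15,0,0],0],[8.5,[-0.15,0,0],0],[8.5,[-0.15,0,0],0],[8.5,[-0.15,0,0],0],[8.5,[-0.15,0,0],0],[8.5,[-0.15,0,0],0],[8.5,[-0.15,0,0],0]]'
python3 - <<'E'
from h import *
print(totray(bot.get_state()["tool_pos"]))
d=bot.snapshot("top");cv2.imwrite(f"pics/top3.png",cv2.resize(d["color"][170:290,240:400],(800,600))[:,:,::-1])
E
```

```text
t: 7.7
tool_pos: [564.2, -52.9, 13.5]
orientation: [-0.076, 0.997, 0.0, -0.0]
contact_force: [-2.9, -0.7, 0.4]
opening: 0.994
gripper_force: 1.6
t: 8.53
tool_pos: [565.9, -52.7, 13.6]
orientation: [-0.076, 0.997, 0.0, 0.0]
contact_force: [-1.1, -0.1, -0.3]
opening: 0.996
gripper_force: 0.8
[62.86083468 -1.56362823]
```

View pics/top3.png

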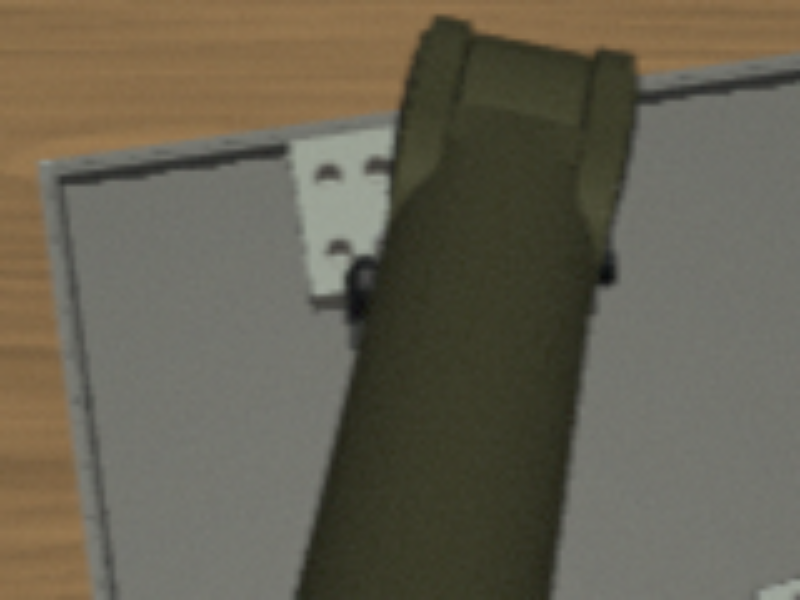

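The rack is nearly at the far wall, with its far-left corner at about (290,142) beside the rim. The rack looks square to the wall. I'll creep forward until the force rises.

```bash
python3 -m handwheel '[[8.5,[-0.05,0,0],0],[8.5,[-0.1,0,0],0],[8.5,[-0.15,0,0],0],[8.5,[-0.2,0,0],0],[8.5,[-0.2,0,0],0],[8.5,[-0.2,0,0],0],[8.5,[-0.2,0,0],0],[8.5,[-0.2,0,0],0],[8.5,[-0.2,0,0],0],[8.5,[-0.2,0,0],0]]'
python3 - <<'E'
from h import *
print(totray(bot.get_state()["tool_pos"]),bot.get_state()["torque"])
E
```

```text
t: 9.42
tool_pos: [567.8, -52.4, 13.6]
orientation: [-0.076, 0.997, 0.0, 0.0]
contact_force: [-2.7, -0.5, -0.0]
opening: 0.993
gripper_force: 1.4
[64.75921132 -1.58295235] [-0.15364665  0.54735434  0.02777348]
```

```bash
python3 -m handwheel '[[8.5,[-0.05,0,0],0],[8.5,[-0.1,0,0],0],[8.5,[-0.15,0,0],0],[8.5,[-0.2,0,0],0],[8.5,[-0.2,0,0],0],[8.5,[-0.2,0,0],0],[8.5,[-0.2,0,0],0],[8.5,[-0.2,0,0],0],[8.5,[-0.2,0,0],0],[8.5,[-0.2,0,0],0]]'
python3 - <<'E'
from h import *
print(totray(bot.get_state()["tool_pos"]),bot.get_state()["torque"])
E
```

```text
t: 10.25
tool_pos: [569.1, -52.2, 13.6]
orientation: [-0.075, 0.997, 0.0, -0.001]
contact_force: [-5.3, -0.9, 2.5]
opening: 0.992
gripper_force: 2.7
[66.08238657 -1.55512238] [-0.07851605  1.07502452  0.03820784]
```

```bash
python3 -m handwheel '[[8.5,[-0.05,0,0],0],[8.5,[-0.1,0,0],0],[8.5,[-0.15,0,0],0],[8.5,[-0.15,0,0],0],[8.5,[-0.15,0,0],0],[8.5,[-0.15,0,0],0],[8.5,[-0.15,0,0],0],[8.5,[-0.15,0,0],0],[8.5,[-0.15,0,0],0],[8.5,[-0.15,0,0],0]]'
python3 - <<'E'
from h import *
print(totray(bot.get_state()["tool_pos"]),bot.get_state()["torque"])
E
```

```text
t: 11.08
tool_pos: [569.0, -52.2, 13.5]
orientation: [-0.075, 0.997, 0.0, -0.002]
contact_force: [-10.2, -1.0, 7.0]
opening: 0.997
gripper_force: 4.9
[66.06215908 -1.52354632] [-0.11062785  1.85279912  0.08864574]
```

```bash
python3 -m handwheel '[[8.5,[0.5,0,0],0],[8.5,[1.5,0,0],0],[8.5,[2.8,0,0],0],[8.5,[3,0,-2],0],[8.5,[3,0,-5],0],[7.5,[3,0,-8],0],[6.5,[3,0,-10],0.1],[5.5,[3,0,-11],0.2],[4.5,[3,0,-11],0.3],[4.5,[3,0,-11],0.4]]'
python3 - <<'E'
from h import *
d=bot.snapshot("top");np.savez("top4.npz",**d)
print("left-far corner tray",totray(onz(d,(298,198.4),45)))
s=bot.get_state();print(totray(s["tool_pos"]),s["tool_pos"][2],s["qpos"][6])
print(shift(toworld(118,-120),120,8.64))
E
```

```text
t: 11.92
tool_pos: [542.9, -56.3, 125.2]
orientation: [0.127, 0.992, 0.001, 0.003]
contact_force: [0.1, 1.1, 0.0]
opening: 0.526
gripper_force: 0.0
left-far corner tray [159.73020804  89.11178463]
[39.14053341 -1.52836692] 124.56322442778146 1.4564696848592946
(array([-11.94,  -7.74,   0.49]), np.float64(1.162))
```

```bash
python3 - <<'E'
from h import *
print(shift(toworld(118,-97),125,8.64),np.round(bot.get_state()["qpos"],2))
E
python3 -m handwheel '[[4.5,[-1,-0.5,0],-0.12],[4.5,[-2,-1,0],-0.24],[4.5,[-3,-2,0],-0.36],[4.5,[-4,-3,0],-0.48],[4.5,[-5,-3,0],-0.6],[4.5,[-6,-4,0],-0.72],[4.5,[-7,-4,0],-0.84],[4.5,[-8,-4,0],-0.96],[4.5,[-9,-5,0],-1.08],[4.5,[-10,-5,0],-1.2]]'
python3 - <<'E'
from h import *
print(shift(toworld(118,-97),125,8.64),np.round(bot.get_state()["qpos"],2))
E
```

```text
(array([-1.103e+01, -5.630e+00, -1.000e-02]), np.float64(1.162)) [-0.41  0.19  0.51  1.86 -0.1   1.11  1.46]
t: 12.8
tool_pos: [620.8, -132.8, 120.8]
orientation: [-0.431, 0.903, -0.002, -0.004]
contact_force: [-1.0, -2.0, -1.1]
opening: 0.527
gripper_force: 0.0
(array([-0.41, -1.46, -0.42]), np.float64(-0.831)) [-0.01  0.37  0.22  1.63 -0.08  1.16  2.69]
```

That turn went the wrong way: the last joint sits at its limit because it runs opposite to the tool turn. I'll turn back the other way.

```bash
python3 -m handwheel '[[4.5,[0,0,0],0.12],[4.5,[0,0,0],0.24],[4.5,[0,0,0],0.36],[4.5,[0,0,0],0.48],[4.5,[0,0,0],0.6],[4.5,[0,0,0],0.72],[4.5,[0,0,0],0.84],[4.5,[0,0,0],0.96],[4.5,[0,0,0],1.08],[4.5,[0,0,0],1.2]]'
python3 - <<'E'
from h import *
print(shift(toworld(118,-97),125,8.64),np.round(bot.get_state()["qpos"],3))
E
```

```text
t: 13.63
tool_pos: [620.4, -128.1, 120.6]
orientation: [0.156, 0.988, -0.0, -0.002]
contact_force: [-0.6, -0.2, 0.4]
opening: 0.528
gripper_force: 0.0
(array([-1.69, -0.57, -0.45]), np.float64(1.108)) [-0.161  0.377  0.402  1.638 -0.156  1.164  1.537]
```

```bash
python3 -m handwheel '[[4.5,[-0.5,-0.1,0],0.12],[4.5,[-1,-0.3,0],0.24],[4.5,[-1.7,-0.6,0],0.36],[4.5,[-1.7,-0.6,0],0.48],[4.5,[-1.7,-0.6,0],0.6],[4.5,[-1.7,-0.6,0],0.72],[4.5,[-1.7,-0.6,0],0.84],[4.5,[-1.7,-0.6,0],0.96],[4.5,[-1.7,-0.6,0],1.108],[4.5,[-1.7,-0.6,0],1.108]]'
python3 - <<'E'
from h import *
s=bot.get_state();print(shift(toworld(118,-97),13.5,8.64),np.round(s["qpos"],3),totray(s["tool_pos"]))
E
```

```text
t: 14.47
tool_pos: [634.7, -139.0, 120.4]
orientation: [0.651, 0.759, -0.002, -0.002]
contact_force: [-0.1, 1.0, 0.7]
opening: 0.529
gripper_force: 0.0
(array([1.000e-02, 7.000e-02, 1.069e+01]), np.float64(0.001)) [-0.288  0.442  0.599  1.6   -0.261  1.187  0.519] [117.92637006 -97.17659792]
```

```bash
python3 -m handwheel '[[4.5,[0,0,2.5],0],[4.5,[0,0,5],0],[4.5,[0,0,7.5],0],[4.5,[0,0,9],0],[4.5,[0,0,10],0],[4.5,[0,0,10.6],0],[4.5,[0.2,0,10.6],0],[4.5,[0.5,0,10.6],0],[4.5,[0.8,0,10.6],0],[4.5,[1.1,0,10.6],0]]'
python3 - <<'E'
from h import *
s=bot.get_state();print(totray(s["tool_pos"]))
d=bot.snapshot("side");cv2.imwrite(f"pics/side5.png",cv2.resize(d["color"][160:310,280:480],(800,600))[:,:,::-1])
E
```

```text
t: 15.3
tool_pos: [633.0, -127.9, 15.8]
orientation: [0.65, 0.76, -0.001, -0.002]
contact_force: [-0.9, -0.3, 0.3]
opening: 0.524
gripper_force: 0.0
[117.90398485 -85.99036674]
```

View pics/side5.png

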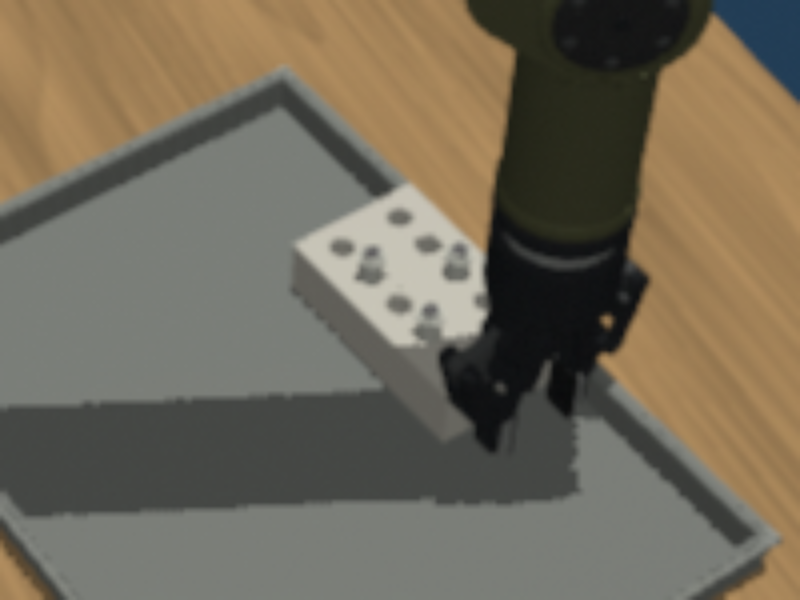

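The fingers stand behind the rack's right end, and the near fingertip is at about (488,445). The rack is flush with the far wall. Pushing left now.

```bash
python3 -m handwheel '[[4.5,[0.2,0,0.2],0],[4.5,[0.4,0,0.2],0],[4.5,[0.6,0,0.2],0],[4.5,[0.8,0,0.2],0],[4.5,[1.0,0,0.2],0],[4.5,[1.2,0,0.2],0],[4.5,[1.4,0,0.2],0],[4.5,[1.6,0,0.2],0],[4.5,[1.8,0,0.2],0],[4.5,[2.1,0,0.2],0]]'
python3 -m handwheel '[[4.5,[0.3,0,0],0],[4.5,[0.6,0,0],0],[4.5,[0.9,0,0],0],[4.5,[1.2,0,0],0],[4.5,[1.5,0,0],0],[4.5,[1.8,0,0],0],[4.5,[2.1,0,0],0],[4.5,[2.4,0,0],0],[4.5,[2.7,0,0],0],[4.5,[3.0,0,0],0]]'
python3 - <<'E'
from h import *
s=bot.get_state();print(totray(s["tool_pos"]))
d=bot.snapshot("side");cv2.imwrite(f"pics/side6.png",cv2.resize(d["color"][160:310,280:480],(800,600))[:,:,::-1])
E
```

```text
t: 16.18
tool_pos: [628.7, -108.8, 12.5]
orientation: [0.651, 0.759, -0.003, -0.002]
contact_force: [0.3, -2.5, -1.8]
opening: 0.527
gripper_force: 1.3
t: 17.02
tool_pos: [624.1, -77.5, 12.5]
orientation: [0.651, 0.759, -0.002, -0.003]
contact_force: [0.3, -3.1, -0.4]
opening: 0.525
gripper_force: 1.2
[116.66115286 -34.79009141]
```

View pics/side6.png

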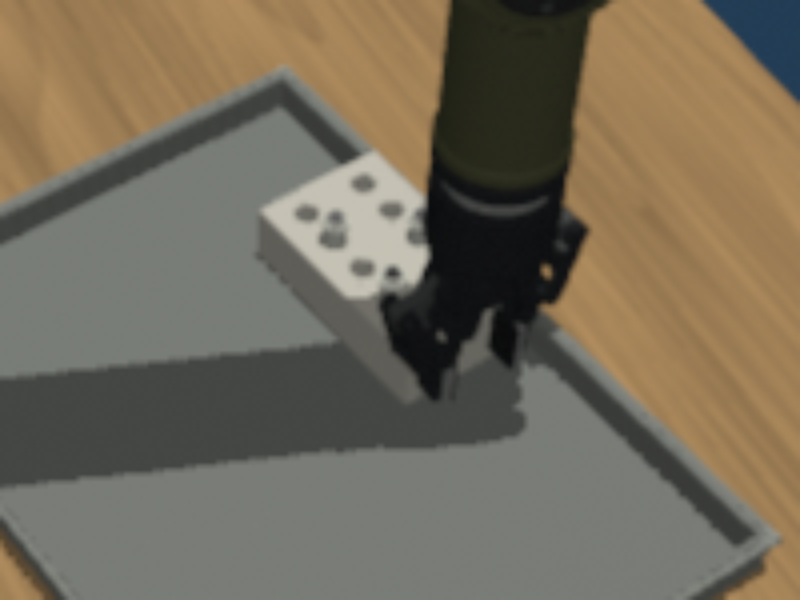

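The rack is sliding along the far wall and stays square, with the near fingertip at about (432,392). About 100 mm is left.

```bash
python3 -m handwheel '[[4.5,[0.4,0,0],0],[4.5,[0.8,0,0],0],[4.5,[1.2,0,0],0],[4.5,[1.6,0,0],0],[4.5,[2.0,0,0],0],[4.5,[2.4,0,0],0],[4.5,[2.8,0,0],0],[4.5,[3.2,0,0],0],[4.5,[3.6,0,0],0],[4.5,[4.0,0,0],0]]'
python3 -m handwheel '[[4.5,[0.4,0,0],0],[4.5,[0.8,0,0],0],[4.5,[1.2,0,0],0],[4.5,[1.6,0,0],0],[4.5,[2.0,0,0],0],[4.5,[2.4,0,0],0],[4.5,[2.8,0,0],0],[4.5,[3.2,0,0],0],[4.5,[3.6,0,0],0],[4.5,[4.0,0,0],0]]'
python3 -m handwheel '[[4.5,[0.3,0,0],0],[4.5,[0.5,0,0],0],[4.5,[0.7,0,0],0],[4.5,[0.8,0,0],0],[4.5,[0.9,0,0],0],[4.5,[1.0,0,0],0],[4.5,[1.1,0,0],0],[4.5,[1.2,0,0],0],[4.5,[1.3,0,0],0],[4.5,[1.4,0,0],0]]'
python3 - <<'E'
from h import *
s=bot.get_state();print(totray(s["tool_pos"]))
E
```

```text
t: 17.9
tool_pos: [617.9, -37.9, 12.5]
orientation: [0.651, 0.759, -0.002, -0.002]
contact_force: [-0.1, -3.0, -1.1]
opening: 0.529
gripper_force: 1.2
t: 18.73
tool_pos: [611.7, 1.7, 12.5]
orientation: [0.651, 0.759, -0.002, -0.003]
contact_force: [1.0, -2.2, -1.0]
opening: 0.528
gripper_force: 1.1
t: 19.57
tool_pos: [609.7, 15.1, 12.6]
orientation: [0.651, 0.759, -0.002, -0.002]
contact_force: [0.8, -2.6, -1.8]
opening: 0.527
gripper_force: 1.0
[116.37031117  58.87565057]
```

```bash
python3 -m handwheel '[[4.5,[0.07,0,0],0],[4.5,[0.14,0,0],0],[4.5,[0.2,0,0],0],[4.5,[0.25,0,0],0],[4.5,[0.3,0,0],0],[4.5,[0.35,0,0],0],[4.5,[0.4,0,0],0],[4.5,[0.4,0,0],0],[4.5,[0.4,0,0],0],[4.5,[0.4,0,0],0]]'
python3 -m handwheel '[[4.5,[0.05,0,0],0],[4.5,[0.1,0,0],0],[4.5,[0.15,0,0],0],[4.5,[0.2,0,0],0],[4.5,[0.2,0,0],0],[4.5,[0.2,0,0],0],[4.5,[0.2,0,0],0],[4.5,[0.2,0,0],0],[4.5,[0.2,0,0],0],[4.5,[0.2,0,0],0]]'
python3 - <<'E'
from h import *
s=bot.get_state();print(totray(s["tool_pos"]))
E
```

```text
t: 20.4
tool_pos: [609.1, 19.2, 12.6]
orientation: [0.651, 0.759, -0.002, -0.003]
contact_force: [0.0, -1.4, -0.7]
opening: 0.525
gripper_force: 0.8
t: 21.23
tool_pos: [608.9, 19.9, 12.7]
orientation: [0.651, 0.759, -0.002, -0.002]
contact_force: [0.6, -4.7, -0.9]
opening: 0.528
gripper_force: 2.6
[116.30928868  63.79922241]
```

```bash
python3 -m handwheel '[[4.5,[0.05,0,0],0],[4.5,[0.1,0,0],0],[4.5,[0.15,0,0],0],[4.5,[0.2,0,0],0],[4.5,[0.2,0,0],0],[4.5,[0.2,0,0],0],[4.5,[0.2,0,0],0],[4.5,[0.2,0,0],0],[4.5,[0.2,0,0],0],[4.5,[0.2,0,0],0]]'
python3 - <<'E'
from h import *
s=bot.get_state();print(totray(s["tool_pos"]))
E
```

```text
t: 22.07
tool_pos: [608.5, 20.0, 12.7]
orientation: [0.651, 0.759, -0.003, -0.001]
contact_force: [0.9, -8.3, -0.4]
opening: 0.526
gripper_force: 4.0
[115.92944848  63.91910685]
```

The rack is stopped firmly at the left wall. I'll back off, rise clear and look.

```bash
python3 -m handwheel '[[4.5,[-0.5,0,0],0],[4.5,[-1.5,0,0],0],[4.5,[-2.8,0,0],0],[4.5,[-3,0,-2],0],[4.5,[-3,0,-5],0],[4.5,[-3,0,-8],0],[4.5,[-5,0,-11],0],[4.5,[-8,0,-11],0],[4.5,[-12,0,-11],0],[4.5,[-16,0,-11],0]]'
python3 - <<'E'
from h import *
T,S=bot.snapshot("top"),bot.snapshot("side");np.savez("top7.npz",**T);np.savez("side7.npz",**S)
for d,b in((T,(240,180,320,260)),(S,(300,165,390,260))):
    P=np.array([onz(d,p,45)[:2] for p in blob(d,b,135)],np.float32);r=cv2.minAreaRect(P);print(r,totray(r[0]))
a=cv2.resize(T["color"][175:265,240:330],(400,400),interpolation=cv2.INTER_CUBIC);b=cv2.resize(S["color"][165:255,300:390],(400,400),interpolation=cv2.INTER_CUBIC)
cv2.imwrite("pics/fin.png",np.hstack([a,b])[:,:,::-1])
E
```

```text
t: 22.9
tool_pos: [634.9, -135.3, 123.8]
orientation: [0.649, 0.761, -0.001, -0.002]
contact_force: [0.6, -1.1, 0.0]
opening: 0.524
gripper_force: 0.0
((598.9569091796875, 105.59087371826172), (89.78922271728516, 150.87124633789062), 8.795980453491211) [119.33976172 149.96482684]
((603.1824340820312, 105.8307876586914), (91.91954040527344, 152.72854614257812), 8.967338562011719) [123.5533755  149.56723621]
```

View pics/fin.png

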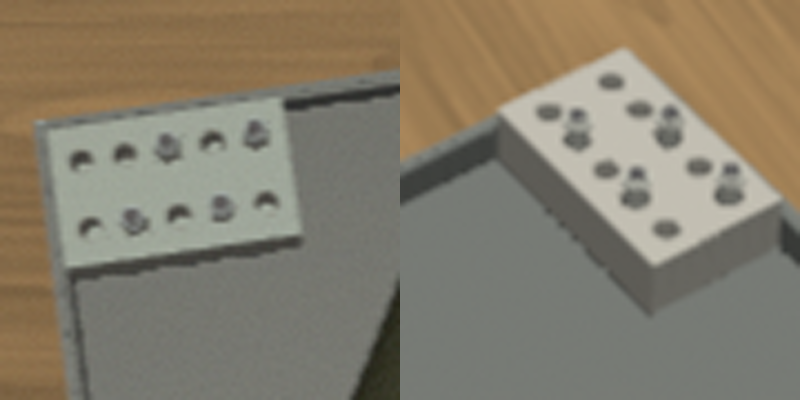

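The final picture shows the rack in the far-left corner, with its top-crop far edge running from (48,128) to (283,98) parallel to the rim. All four tubes are upright. It measures about (119–123, 150) in the tray frame and is square within 0.3°. There is time for one gentle press on the near face, to be sure the sideways slide left no gap at the far wall.

Run:
```python
from h import *
s=bot.get_state();print(shift(toworld(38,148),120,8.64),np.round(s["qpos"],2))
```

```text
(array([25.13, -7.91,  0.27]), np.float64(-0.008)) [-0.3   0.44  0.62  1.6  -0.27  1.19  0.52]
```

```bash
python3 -m handwheel '[[0,[2,-2,0],0],[0,[5,-4,0],0],[0,[8,-6,0],0],[0,[11,-7.9,0],0],[0,[14,-7.9,0],0],[0,[17,-7.9,0],0],[0,[20,-7.9,0],0],[0,[23,-7.9,0],0],[0,[25,-7.9,0],0],[0,[25,-7.9,0],0]]'
python3 - <<'E'
from h import *
s=bot.get_state();print(shift(toworld(38,148),14,8.64),np.round(s["qpos"],2),totray(s["tool_pos"]))
E
```

```text
t: 23.83
tool_pos: [516.4, 105.7, 123.3]
orientation: [0.648, 0.762, -0.001, -0.004]
contact_force: [-0.3, 0.4, -1.4]
opening: -0.003
gripper_force: 0.0
(array([-1.5 ,  0.08, 10.93]), np.float64(0.011)) [-0.72  0.15  0.51  1.9  -0.09  1.11 -0.01] [ 37.72756477 162.5058823 ]
```

```bash
python3 -m handwheel '[[0,[-0.7,0,2],0],[0,[-1.4,0,5],0.01],[0,[-1.4,0,7.5],0.01],[0,[-1.4,0,9],0.01],[0,[-1.4,0,10],0.01],[0,[-1.4,0,10.3],0.01],[0,[-1.4,0.2,10.3],0.01],[0,[-1.4,0.5,10.3],0.01],[0,[-1.4,0.8,10.3],0.01],[0,[-1.4,1.1,10.3],0.01]]'
python3 - <<'E'
from h import *
s=bot.get_state();print(shift(toworld(60,148),18,8.64),totray(s["tool_pos"]))
E
```

```text
t: 24.67
tool_pos: [531.1, 88.0, 21.3]
orientation: [0.654, 0.756, -0.001, -0.002]
contact_force: [0.8, -0.2, 0.2]
opening: -0.0
gripper_force: 0.0
(array([0.53, 1.03, 0.33]), np.float64(-0.007)) [ 49.64836374 142.77302479]
```

```bash
python3 -m handwheel '[[0,[0.3,0.1,0.2],0],[0,[0.5,0.2,0.2],0],[0,[0.5,0.3,0.2],0],[0,[0.5,0.4,0.2],0],[0,[0.5,0.5,0.2],0],[0,[0.5,0.6,0.2],0],[0,[0.5,0.7,0.2],0],[0,[0.5,0.8,0.2],0],[0,[0.5,0.9,0.2],0],[0,[0.5,1.0,0.2],0]]'
python3 -m handwheel '[[0,[0,0.1,0],0],[0,[0,0.2,0],0],[0,[0,0.3,0],0],[0,[0,0.4,0],0],[0,[0,0.4,0],0],[0,[0,0.4,0],0],[0,[0,0.4,0],0],[0,[0,0.4,0],0],[0,[0,0.4,0],0],[0,[0,0.4,0],0]]'
python3 - <<'E'
from h import *
s=bot.get_state();print(totray(s["tool_pos"]))
E
```

```text
t: 25.5
tool_pos: [539.0, 94.0, 18.0]
orientation: [0.654, 0.756, -0.002, -0.002]
contact_force: [1.1, -0.8, 0.5]
opening: 0.001
gripper_force: 0.0
t: 26.33
tool_pos: [542.8, 94.6, 18.0]
orientation: [0.654, 0.756, -0.002, -0.002]
contact_force: [1.0, 0.2, -0.4]
opening: 0.001
gripper_force: 0.1
[ 62.17597303 147.52195718]
```

```bash
python3 -m handwheel '[[0,[0,0.05,0],0],[0,[0,0.1,0],0],[0,[0,0.15,0],0],[0,[0,0.2,0],0],[0,[0,0.25,0],0],[0,[0,0.3,0],0],[0,[0,0.3,0],0],[0,[0,0.3,0],0],[0,[0,0.3,0],0],[0,[0,0.3,0],0]]'
python3 - <<'E'
from h import *
s=bot.get_state();print(totray(s["tool_pos"]))
E
```

```text
t: 27.17
tool_pos: [544.0, 94.7, 17.8]
orientation: [0.654, 0.756, -0.004, -0.004]
contact_force: [-6.4, -0.2, 5.5]
opening: -0.0
gripper_force: 3.2
[ 63.40608297 147.4960598 ]
```

```bash
python3 -m handwheel '[[0,[0,0.05,0],0],[0,[0,0.1,0],0],[0,[0,0.1,0],0],[0,[0,0.1,0],0],[0,[0,0.1,0],0],[0,[0,0.1,0],0],[0,[0,0.1,0],0],[0,[0,0.1,0],0],[0,[0,0.1,0],0],[0,[0,0.1,0],0]]'
python3 -c "
from h import *
print(totray(bot.get_state()['tool_pos']))"
python3 -m handwheel '[[0,[0,-0.3,0],0],[0,[0,-1,0],0],[0,[0,-2.5,0],0],[0,[0,-3,-2],0],[0,[0,-3,-5],0],[0,[0,-3,-8],0],[0,[0,-3,-11],0],[0,[-3,-3,-11],0],[0,[-6,-3,-11],0],[0,[-10,-3,-11],0]]'
python3 -m handwheel '[[0,[-4,0,0],0],[0,[-8,0,0],0],[0,[-11,0,0],0],[0,[-13,0,0],0],[0,[-13,0,0],0],[0,[-13,0,0],0],[0,[-13,0,0],0],[0,[-13,0,0],0],[0,[-13,0,0],0],[0,[-13,0,0],0]]'
python3 - <<'E'
from h import *
T,S=bot.snapshot("top"),bot.snapshot("side")
for d,b in((T,(240,180,320,260)),(S,(300,165,390,260))):
    P=np.array([onz(d,p,45)[:2] for p in blob(d,b,135)],np.float32);r=cv2.minAreaRect(P);print(r,totray(r[0]))
# change of tubes/others vs previous frames
for n,d in(("top7",T),("side7",S)):
    df=cv2.absdiff(load(n)["color"],d["color"]).max(2)
    b=(slice(180,240),slice(248,318)) if n=="top7" else (slice(170,240),slice(318,392))
    print(n,"rack region changed px",(df[b]>25).sum())
T0=load("top0")
for n,(x,y) in dict(bottle=(286,302),cass=(404,288),timer=(167,248),sanit=(482,222)).items():
    print(n,(cv2.absdiff(T0["color"],T["color"]).max(2)[y-15:y+15,x-20:x+20]>25).sum())
E
```

```text
t: 28.0
tool_pos: [544.1, 94.7, 17.7]
orientation: [0.654, 0.756, -0.004, -0.005]
contact_force: [-9.6, -1.4, 7.8]
opening: -0.0
gripper_force: 4.6
[ 63.43027384 147.47873742]
t: 28.83
tool_pos: [533.0, -6.3, 129.0]
orientation: [0.652, 0.758, -0.0, -0.002]
contact_force: [0.8, 0.4, -0.6]
opening: -0.0
gripper_force: 0.0
t: 29.67
tool_pos: [551.0, -135.3, 127.9]
orientation: [0.654, 0.757, -0.002, -0.003]
contact_force: [-0.4, 0.1, -0.1]
opening: 0.002
gripper_force: 0.0
((600.2208862304688, 105.8391342163086), (89.41883850097656, 150.92832946777344), 8.990662574768066) [120.62668991 150.02038832]
((604.2135009765625, 106.20381164550781), (90.01188659667969, 152.2731475830078), 8.926849365234375) [124.62877933 149.7811344 ]
top7 rack region changed px 103
side7 rack region changed px 1466
bottle 0
cass 227
timer 0
sanit 0
```

Run:
```python
from h import *
T,S=bot.snapshot("top"),bot.snapshot("side");S0=load("side0");S7=load("side7");T7=load("top7")
hsv=lambda d,b:cv2.cvtColor(d["color"][b],cv2.COLOR_RGB2HSV)[...,2]
for n,d in(("0",S0),("now",S)):
    h=blob(d,(325,325,370,368),135);print("cass side",n,h.mean(0),cv2.minAreaRect(h.astype(np.float32)))
df=cv2.absdiff(S7["color"],S["color"]).max(2)[170:240,318:392]>25
print("rows",df.sum(1)[::5],"cols",df.sum(0)[::5])
print("mean V",hsv(S7,(slice(180,220),slice(330,370))).mean(),hsv(S,(slice(180,220),slice(330,370))).mean())
# rack-top pattern shift between frames, top & side
for a,b,r in((T7,T,(185,235,250,310)),(S7,S,(178,222,325,390))):
    g=[cv2.cvtColor(q["color"][r[0]:r[1],r[2]:r[3]],cv2.COLOR_RGB2GRAY).astype(np.float32) for q in(a,b)]
    t=g[0][4:-4,4:-4];m=cv2.matchTemplate(g[1],t,cv2.TM_CCOEFF_NORMED);print(cv2.minMaxLoc(m)[1::2])
```

```text
cass side 0 [346.25       345.91666667] ((346.53558349609375, 345.96160888671875), (30.67264175415039, 8.845864295959473), 42.87890625)
cass side now [345.91666667 346.16666667] ((346.5145263671875, 345.9511413574219), (32.054039001464844, 9.711963653564453), 43.15238952636719)
rows [16 17 18 19 21 22 21 21 21 20 20 20 27 28] cols [ 0  2  1  1  1  2  1  0  0  6 11 53 66 70 70]
mean V 162.683125 162.034375
(0.9498558044433594, (4, 4))
(0.6420955061912537, (4, 4))
```

The cassette and tubes haven't moved; the changed pixels in the side view are where the arm now stands.

```bash
python3 -c "
from workcell import bot
print(bot.hand_in())"
```

```text
the job is handed in; nothing more can be done
None
```

The job is handed in: the rack sits square against the far and left walls, all tubes stand upright and the other items have not moved; on one turn the last joint ran up to about its 2.69 rad limit before I turned it back, and I did not check whether it passed it.

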